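Set out the toy village for the customers' side

ROBOT

A 6-joint arm with a two-finger parallel gripper is mounted at the origin on the work surface. World frame = base frame: x ahead of the robot, y to its left, z up, the work surface at z = 0. Lengths are in mm, angles in rad, forces in N, time in s.
With the tool pointing down it reaches from about 250 to 725 mm from the base axis. Payload 9.7 kg.
Tool frame: the origin (TCP) lies between the finger pads; the fingertips stand 25 mm ahead of it and the grasp point (between the pads) lies 6 mm ahead of it (arm.finger_overhang is the z of the fingertips in the tool frame, in mm); z points along the fingers, y is the line along which they close (so a half turn about z gives the same grasp; the last joint's range is limited). The gripper opens to 85 mm and grips with 20 to 120 N. Pads are 22 mm wide; open, the fingers measure 114 mm over their backs; the gripper's body (76 mm by 85 mm) begins 54 mm behind the grasp point. The pads swing forward as they close: fully open they stand 13 mm farther back than shut.
Start: joints at [1.297, 0.087, 0.176, 1.66, 0, 1.571], TCP at [148.713, 529.51, 216.284] pointing down, gripper open.
Joint ranges: [-3.13, 3.13], [-0.85, 1.81], [-1.15, 1.24], [-2.2, 2.28], [-1.44, 1.52], [-3.14, 3.14]. Speed limits (rad/s): [2.22, 2.22, 2.57, 3.14, 3.14, 3.14].

INTERFACE

Orientations are given as a unit quaternion [w, x, y, z].
In Python, from rig import sensors, imaging, arm, recognise, regions_of gives the robot as it stands.
- The arm moves only by the shell command python3 -m pendant 'ROWS'. ROWS is rows parted by semicolons, their numbers by spaces, 1 to 10 of them, each of 7 numbers: the opening from 0.0 (shut) to 1.0 (fully open), then dx, dy, dz in mm, then a rotation vector rx, ry, rz in rad; each row is the pose to reach, as a shift and turn from the pose commanded when the command began, along the tool's axes at that moment; what a row does not reach only later rows make up. A row lasts 1/8 s, in which the tool goes at most 62.5 mm and 0.188 rad, less where a joint would pass 70% of its speed; a pose out of reach is approached as far as the arm can. The fingers move at their own pace and stop on an object; the grip force is fixed at half the most. Time passes only in rows, so rows that do not move let the fingers close. It prints the time, the measured TCP pose, the force, the opening and the grip force at its end.
- sensors.get_state(): the state, without advancing time (a new reading comes with each control period).
- imaging.snapshot(name): name is "scene" or "top" or "wrist"; returns the picture (400x640x3 uint8, red, green, blue); there is no depth.
- imaging.camera_model(name): a dict with "mtx" (3x3 intrinsics, pixels), "k1" (the pictures are not rectified: a ray, as slopes to the right and down, at radius r is drawn at 1 + k1 r^2 times it, then the intrinsics apply), "world_from_camera" (4x4, takes a point from camera to world coordinates); the wrist camera has in their place "hand_eye" (4x4, takes a point from camera to tool coordinates, whose origin is the TCP and whose axes are the flange's). Camera axes: x right, y down, z forward; pixel columns grow to the right and rows downward; lengths in mm; the calibration is good to about 2 mm. A picture is of the moment at which its call begins: read the wrist's pose just before it. camera_model takes no time and is no camera call.
- arm.job_done(): hands the job in; it is judged then, once.
Trained networks look in the newest picture that a camera, given by its name, has taken for a name from the list of things; names that differ only in an ending like _2 or _b are one class to them, and where a whole thing is asked for, a point or a joint stands for the part that bears it (a point fixed in the world has none). Each returns a list of dicts, best first, with "confidence" (0 to 1); they miss things now and then, are a little off and sometimes report something else, mostly with a low value. They report only what shows in the picture. A call takes as long as a camera call. They do not tell look-alikes from the thing itself.
- recognise(name, camera): "rect" ([centre column, centre row, width, height] in pixels, round what is visible of it).
- regions_of(name, camera): "region" (400x640 bool, what is visible of it) and "rect" ([centre column, centre row, width, height] in pixels, round what is visible of it).
The state is a dict: "clock": time; "joint_positions": joint angles; "joint_vel": joint speeds; "joint_efforts": joint torques, N m; "eef_pos": TCP position; "eef_rot": TCP orientation; "contact_force": force on the tool from outside, world axes, zero at the start; "ft_torque": the same for the moment, N m; "gripper_width": opening from 0.0 (shut) to 1.0 (fully open); "grasp_force": force on a finger pad.
Only numpy, scipy, OpenCV 4.12 (cv2) and the standard library are available. Lean on these libraries where they do the work, as an engineer would, in place of code of your own. Each camera call takes 0.05 s, during which the arm holds its last target. There are 200 camera calls.

TASK

Move the four wooden toys from the grey stock tray into the dark display rack in reverse order, so that customers across the counter see the row as we on the robot's side see it now: the toy at our left end of the tray goes to the bay at our right end of the rack, the next one beside it, and so on. Each toy ends standing upright by itself, centred on the grey felt disc of its own bay. Set the toys down: do not drop them.

Things in the scene. Friction and masses are not known exactly. Their poses are not given: they have to be found in the camera images.
- toy_house: Plain light wooden toy, loose, about 60 g: block house, walls 44 x 44 mm (square to its x, y) and 46 mm high; roof ridge at 68 mm, chimney to 73 mm. Grip a pair of parallel walls, 15 to 45 mm up. Origin: centre of its underside, z up. Starts upright on a black rubber pad in the stock tray, turned up to 0.3 rad from the tray.
- toy_tower: Plain light wooden toy, loose, about 60 g: round castle tower, 40 mm diameter, straight-sided up to 74 mm, four battlement blocks on top to 86 mm. Origin: centre of its underside, z up. Starts upright on a black rubber pad in the stock tray, turned up to 0.3 rad from the tray.
- toy_tree: Plain light wooden toy, loose, about 60 g: stepped round fir tree, 92 mm high: foot 44 mm wide, 8 mm high; thin trunk; straight tier 44 mm wide from 22 to 50 mm up (grip here); two cones above, 40 and 30 mm wide, tip at 92 mm. Origin: centre of its underside, z up. Starts upright on a black rubber pad in the stock tray, turned up to 0.3 rad from the tray.
- toy_hive: Plain light wooden toy, loose, about 60 g: low round beehive, 48 mm diameter, straight-sided up to 38 mm, domed top at 56 mm, two thin dark rings. Origin: centre of its underside, z up. Starts upright on a black rubber pad in the stock tray, turned up to 0.3 rad from the tray.
- pad_house: Round black rubber pad, 64 mm diameter, 3 mm thick, fixed in the stock tray, on which the house stands at the start, so marking its old place in the row; the four pads look alike. Origin: centre of its underside; its top is 15 mm above the counter.
- pad_tower: Round black rubber pad, 64 mm diameter, 3 mm thick, fixed in the stock tray, on which the tower stands at the start, so marking its old place in the row; the four pads look alike. Origin: centre of its underside; its top is 15 mm above the counter.
- pad_tree: Round black rubber pad, 64 mm diameter, 3 mm thick, fixed in the stock tray, on which the tree stands at the start, so marking its old place in the row; the four pads look alike. Origin: centre of its underside; its top is 15 mm above the counter.
- pad_hive: Round black rubber pad, 64 mm diameter, 3 mm thick, fixed in the stock tray, on which the hive stands at the start, so marking its old place in the row; the four pads look alike. Origin: centre of its underside; its top is 15 mm above the counter.
- stock_tray: Grey plastic tray, fixed, 344 mm along y (to the robot's left), 80 mm along x, yaw within 0.15 rad of zero. Floor 12 mm thick; ribs across it, 10 mm above the floor, part four bays centred at x 0, y +126, +42, -42, -126 mm. Origin: centre of underside, on the counter. The toys start in it in any order. It may be the nearer or the farther row.
- display_rack: Dark wood rack, fixed, 344 mm along y (to the robot's left), 80 mm along x, yaw within 0.15 rad of zero. Floor 12 mm thick; ribs across it, 10 mm above the floor, part four bays centred at x 0, y +126, +42, -42, -126 mm. Origin: centre of underside, on the counter. Grey felt disc, 60 mm wide, in each bay; its top, where a toy stands, is at z 15 mm. Starts empty.
There are look-alikes about, which are no part of the job. What is shaped like the toy_house but turquoise is not meant.

How it is judged:
By the outcome, as a careful person would: the job done as asked, in the order asked, and still so for the second after the job is handed in, with the robot touching nothing.
It also fails if it takes over 99 s, if anything falls off the work surface, if the arm or the gripper's body presses on something with over 40 N, if the wrist force passes 120 N, or if a joint passes its speed limit or range.

## Working session

There is one attempt and no reset: what is moved stays moved. The work goes in short steps, Python scripts to look and compute and a shell command to move; the robot and the scene stay as the last step left them, time stands still between calls to the robot, and variables do not carry over. Pictures are saved under pics/ and viewed, at most 14 in all, crops included, and the job is handed in when it is done.

```bash
mkdir -p pics; ls; python3 - <<'E'
from rig import sensors, imaging, arm, recognise, regions_of
import cv2,numpy as np
print(sensors.get_state())
for c in ("scene","top"):
    im=imaging.snapshot(c); cv2.imwrite(f"pics/{c}0.png",im[:,:,::-1])
    m=imaging.camera_model(c); print(c,m)
    for n in ["toy_house","toy_tower","toy_tree","toy_hive","stock_tray","display_rack","pad_house"]:
        print(n,[(np.round(d["rect"]).tolist(),round(d["confidence"],2)) for d in recognise(n,c)])
print(imaging.camera_model("wrist"),arm.finger_overhang)
E
```

```text
pics
{'clock': 0.0, 'joint_positions': array([ 1.29696983e+00,  8.74759665e-02,  1.75112235e-01,  1.65982371e+00,
       -1.10157090e-05,  1.57080006e+00]), 'joint_vel': array([-0.00076438, -0.00027524, -0.00029279,  0.00049213, -0.00091216,
       -0.00039557]), 'joint_efforts': array([ 7.18933297e-04, -5.20392609e+01,  4.64797461e+01,  1.65958417e-02,
        4.09436188e-05,  4.04824164e-05]), 'eef_pos': array([148.66056167, 529.25096917, 215.56312668]), 'eef_rot': array([-8.94762243e-05,  1.36487715e-01,  9.90641519e-01, -6.89800596e-04]), 'contact_force': array([ 0.01907615,  0.53776566, -0.1816164 ]), 'ft_torque': array([-0.06049729,  0.05267973, -0.01808585]), 'grasp_force': 0.0, 'gripper_width': 0.9983731502614736}
scene {'mtx': array([[428.7856773 ,   0.        , 323.44003125],
       [  0.        , 428.7856773 , 202.59343101],
       [  0.        ,   0.        ,   1.        ]]), 'k1': -0.0585082647753648, 'world_from_camera': array([[-2.68693918e-02,  6.13767513e-01, -7.89029452e-01,
         1.15214602e+03],
       [ 9.99413482e-01, -2.69676245e-04, -3.42435264e-02,
       
[... 1445 characters left out ...]
2)]
stock_tray [([274.0, 194.0, 196.0, 57.0], 0.71)]
display_rack [([320.0, 299.0, 206.0, 73.0], 0.63)]
pad_house [([338.0, 202.0, 26.0, 28.0], 0.6)]
{'mtx': array([[334.25480816,   0.        , 317.57202483],
       [  0.        , 334.25480816, 200.49140923],
       [  0.        ,   0.        ,   1.        ]]), 'k1': -0.043338137628290405, 'hand_eye': array([[-1.06714156e-03, -9.54937154e-01, -2.96806155e-01,
         7.55870790e+01],
       [ 9.99999417e-01, -1.06716615e-03, -1.61938462e-04,
         1.02509271e+00],
       [-1.62100429e-04, -2.96806155e-01,  9.54937736e-01,
        -1.58067134e+02],
       [ 0.00000000e+00,  0.00000000e+00,  0.00000000e+00,
         1.00000000e+00]])} 25.0
```

View pics/top0.png

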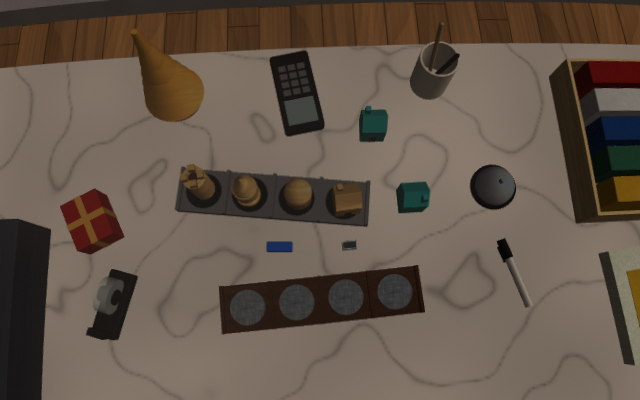

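View pics/scene0.png

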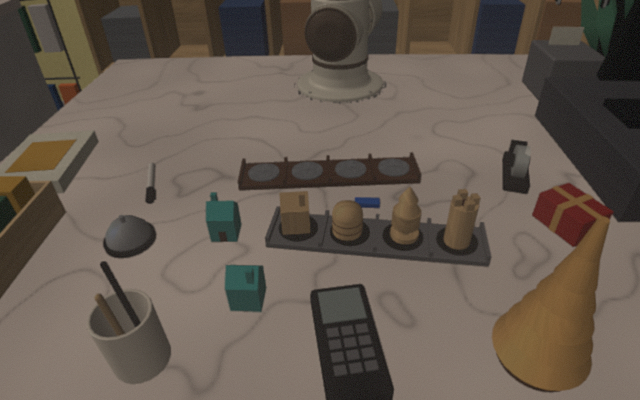

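The top view shows, from our left, tower (197,181), tree (244,191), hive (300,195) and house (348,199) in the far grey tray. The rack is the near row, with discs at (248,307), (297,302), (346,297) and (395,292). The turquoise houses at (374,125) and (413,197) are decoys. So tower goes to disc col 395, tree to 346, hive to 297 and house to 248.

```bash
cat > h.py <<'E'
import numpy as np,cv2
from scipy.spatial.transform import Rotation as R
from scipy.optimize import minimize
from rig import sensors, imaging, arm, recognise, regions_of
def tool():
    s=sensors.get_state(); q=s["eef_rot"]; T=np.eye(4)
    T[:3,:3]=R.from_quat([q[1],q[2],q[3],q[0]]).as_matrix(); T[:3,3]=s["eef_pos"]; return T
def cam(c):
    m=imaging.camera_model(c)
    return m["mtx"],m["k1"],(tool()@m["hand_eye"] if c=="wrist" else m["world_from_camera"])
def proj(C,P):
    K,k,W=C; p=(np.asarray(P)-W[:3,3])@W[:3,:3]; s=p[:,:2]/p[:,2:]
    s=s*(1+k*(s**2).sum(1,keepdims=True)); return s@K[:2,:2].T+K[:2,2]
def ray(C,uv,z):
    K,k,W=C; u=(np.atleast_2d(uv)-K[:2,2])/[K[0,0],K[1,1]]; s=u.copy()
    for _ in range(20): s=u/(1+k*(s**2).sum(1,keepdims=True))
    d=np.c_[s,np.ones(len(s))]@W[:3,:3].T; return W[:3,3]+d*((z-W[2,3])/d[:,2:])
def cyl(*rz):
    a=np.linspace(0,2*np.pi,40,endpoint=False)
    return [np.c_[r*np.cos(a),r*np.sin(a),0*a+z] for r,z in rz]
def parts(n):  # lists of convex pieces
    B=lambda x,y,z0,z1:np.array([[i,j,k] for i in(-x,x) for j in(-y,y) for k in(z0,z1)],float)
    V=np.vstack
    return {"toy_tower":[V(cyl((20,0),(20,74)))],
     "toy_tree":[V(cyl((22,0),(22,8))),V(cyl((8,8),(8,22))),V(cyl((22,22),(22,50))),V(cyl((20,50),(8,72))),V(cyl((15,70),(.1,92)))],
     "toy_hive":[V(cyl((24,0),(24,38),(20,47),(12,54),(.1,56)))],
     "toy_house":[B(22,22,0,46),V([B(22,22,46,46),B(22,.1,68,68)])]}[n]
def mask(C,n,x,y,yaw,z=15):
    m=np.zeros((400,640),np.uint8); r=R.from_euler("z",yaw).as_matrix()
    for P in parts(n):
        uv=proj(C,P@r.T+[x,y,z]); cv2.fillConvexPoly(m,cv2.convexHull((uv*16).astype(np.int32)),1,shift=4)
    return m>0
def to(x,y,z,ang):
    """row to bring TCP to x,y,z pointing down with tool y at angle ang"""
    T=tool(); c,s=np.cos(ang),np.sin(ang)
    best=None
    for k in (1,-1):
        G=np.array([[-s*k,c*k,0],[c*k,s*k,0],[0,0,-1]]) if 1 else 0
        rv=R.from_matrix(T[:3,:3].T@G).as_rotvec()
        if best is None or np.linalg.norm(rv)<np.linalg.norm(best): best=rv
    d=T[:3,:3].T@(np.array([x,y,z])-T[:3,3])
    return np.round(d,1).tolist(),np.round(best,3).tolist()
E
cat > m.py <<'E'
from h import *
im=imaging.snapshot("top"); T=cam("top"); S=cam("scene")
# discs
hsv=cv2.cvtColor(im,cv2.COLOR_RGB2HSV)
for uv in [(248,307),(297,302),(346,297),(395,292)]:
    w=np.zeros((400,640),np.uint8); cv2.circle(w,uv,25,1,-1)
    m=((hsv[:,:,1]<60)&(im.mean(2)>60)&(w>0)).astype(np.uint8)
    m=cv2.morphologyEx(m,cv2.MORPH_OPEN,np.ones((5,5)))
    c=max(cv2.findContours(m,0,1)[0],key=cv2.contourArea)
    e=cv2.fitEllipse(c); print("disc",np.round(e[0],1),np.round(e[1],1),np.round(ray(T,e[0],15)[0],1))
g={"toy_tower":(197,181),"toy_tree":(244,191),"toy_hive":(300,195),"toy_house":(348,199)}
gs={"toy_tower":(464,221),"toy_tree":(406,214),"toy_hive":(348,220),"toy_house":(295,214)}
imaging.snapshot("scene")
for n in g:
    x0=ray(T,g[n],45)[0]; M=[]
    for c,G,C in (("top",g,T),("scene",gs,S)):
        rs=[r for r in regions_of(n,c) if np.hypot(*(np.array(r["rect"][:2])-G[n]))<15]
        if rs: M.append((C,rs[0]["region"],c))
    def cost(p,v=0):
        o=[]
        for C,reg,c in M:
            k=mask(C,n,*p); o.append((k&reg).sum()/(k|reg).sum())
        return o if v else -sum(o)
    for sel in (M,M[:1],M[1:]):
        M0,M=M,sel
        if not sel: M=M0; continue
        b=min((minimize(cost,[x0[0],x0[1],a],method="Nelder-Mead",options=dict(initial_simplex=[[x0[0]+i,x0[1]+j,a+k] for i,j,k in((-8,-8,-.1),(8,-6,.1),(-6,9,0),(7,7,.2))])) for a in ((-.3,0,.3) if n=="toy_house" else (0,))),key=lambda r:r.fun)
        print(n,[q[2] for q in M],np.round(b.x,2),np.round(cost(b.x,1),2)); M=M0
E
python3 m.py
```

```text
Traceback (most recent call last):
  File "m.py", line 9, in <module>
    c=max(cv2.findContours(m,0,1)[0],key=cv2.contourArea)
ValueError: max() iterable argument is empty
```

```bash
sed -i 's/m=((hsv.*/w0=im[w>0][:,2].reshape(-1,1); t=cv2.threshold(w0,0,255,cv2.THRESH_OTSU)[0]; m=((im[:,:,2]>t)\&(w>0)).astype(np.uint8)/; s/^    w=np.zeros((400,640),np.uint8); cv2.circle(w,uv,25/    w=np.zeros((400,640),np.uint8); cv2.circle(w,uv,22/' m.py; python3 m.py
```

```text
disc [247.1 307.1] [34.2 34.9] [448.6 102.1  15. ]
disc [296.2 302. ] [34.3 34.8] [453.9  18.5  15. ]
disc [345.4 296.8] [34.  34.8] [459.1 -65.3  15. ]
disc [394.4 291.2] [33.6 34.6] [ 464.6 -149.4   15. ]
toy_tower ['top', 'scene'] [ 6.5842e+02  1.7862e+02 -1.1000e-01] [0.91 0.92]
toy_tower ['top'] [ 6.6044e+02  1.8046e+02 -6.0000e-02] [0.93]
toy_tower ['scene'] [ 6.5889e+02  1.7802e+02 -9.0000e-02] [0.92]
toy_tree ['top', 'scene'] [6.4659e+02 9.7330e+01 5.0000e-02] [0.88 0.95]
toy_tree ['top'] [6.4549e+02 9.7100e+01 4.0000e-02] [0.89]
toy_tree ['scene'] [6.473e+02 9.724e+01 6.000e-02] [0.95]
toy_hive ['top', 'scene'] [6.3884e+02 7.8900e+00 1.5000e-01] [0.92 0.94]
toy_hive ['top'] [6.388e+02 9.080e+00 1.400e-01] [0.93]
toy_hive ['scene'] [6.3737e+02 7.6600e+00 1.2000e-01] [0.95]
toy_house ['top', 'scene'] [ 6.246e+02 -7.437e+01  9.000e-02] [0.89 0.88]
toy_house ['top'] [ 6.2396e+02 -7.4720e+01  8.0000e-02] [0.9]
toy_house ['scene'] [ 6.2386e+02 -7.4360e+01  8.0000e-02] [0.88]
```

```bash
python3 -c "
from h import *
print(to(658.5,178.8,200,-0.13))"; python3 -m pendant 2>&1 | head -5
```

```text
([-585.7, -199.8, 16.3], [-0.0, -0.0, 1.427])
Traceback (most recent call last):
TypeError: make.<locals>.jog() missing 1 required positional argument: 'text'
```

```bash
R="-585 -200 16 0 0 1.427"; python3 -m pendant '1 -585.7 -199.8 16 0 0 1.427;1 -585.7 -199.8 16 0 0 1.427;1 -585.7 -199.8 16 0 0 1.427;1 -585.7 -199.8 16 0 0 1.427;1 -585.7 -199.8 16 0 0 1.427;1 -585.7 -199.8 16 0 0 1.427;1 -585.7 -199.8 16 0 0 1.427;1 -585.7 -199.8 16 0 0 1.427;1 -585.7 -199.8 16 0 0 1.427;1 -585.7 -199.8 16 0 0 1.427'
python3 -c "
from h import *
print(to(658.5,178.8,200,-0.13),sensors.get_state()['joint_positions'].round(2))"
```

```text
clock: 2.6
eef_pos: [660.2, 177.2, 200.1]
eef_rot: [0.0, 0.752, 0.659, 0.0]
contact_force: [0.3, 0.9, -0.2]
gripper_width: 1.001
grasp_force: 0.0
([1.4, -1.9, 0.1], [0.0, -0.0, -0.001]) [0.26 0.43 0.55 1.7  0.   1.96]
```

Arrived. Take a wrist look to refine all toys seen.

```bash
cat > w.py <<'E'
from h import *
import sys
C=cam("wrist"); im=imaging.snapshot("wrist")
if len(sys.argv)>5: cv2.imwrite(sys.argv[5],im[:,:,::-1])
n,x,y,a=sys.argv[1],*map(float,sys.argv[2:5])
k0=mask(C,n,x,y,a)
rs=regions_of(n,"wrist"); rs=[r["region"] for r in rs if (r["region"]&k0).any()]
if not rs: print("none"); sys.exit()
reg=rs[0]
f=lambda p:-(mask(C,n,*p)&reg).sum()/(mask(C,n,*p)|reg).sum()
b=min((minimize(f,[x,y,a],method="Nelder-Mead",options=dict(initial_simplex=[[x+i,y+j,q+k] for i,j,k in((-8,-8,-.1),(8,-6,.1),(-6,9,0),(7,7,.2))])) for q in (a-.2,a,a+.2)),key=lambda r:r.fun)
print(n,b.x.round(2),round(b.fun,3))
E
python3 w.py toy_tower 658.5 178.8 -.13 pics/w1.png
```

```text
toy_tower [ 6.5948e+02  1.7781e+02 -8.0000e-02] -0.934
```

View pics/w1.png

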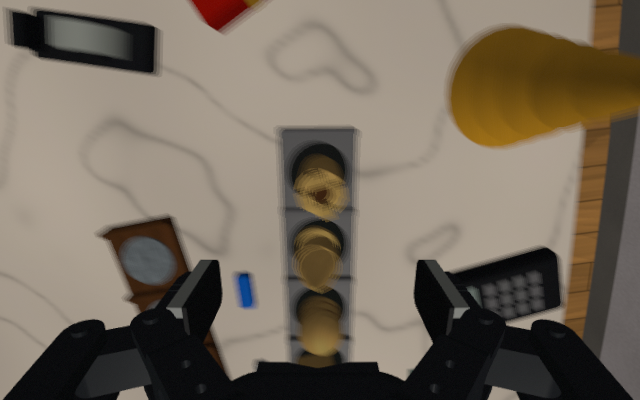

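The wrist view shows the tower at (320,180), centred between the fingers, with tree and hive below it in the row. The fit agrees within 1.5 mm. Descending and gripping.

```bash
python3 -m pendant '1 1 -1 50 0 0 0;1 1 -1 100 0 0 0;1 1 -1 138 0 0 0;1 1 -1 138 0 0 0;1 1 -1 138 0 0 0;0 1 -1 138 0 0 0;0 1 -1 138 0 0 0;0 1 -1 138 0 0 0;0 1 -1 138 0 0 0;0 1 -1 138 0 0 0'; python3 -m pendant '0 0 0 0 0 0 0;0 0 0 -3 0 0 0;0 0 0 -50 0 0 0;0 0 0 -110 0 0 0;0 0 0 -110 0 0 0;0 0 0 -110 0 0 0'
python3 -c "
from h import *
print(to(464.6,-149.4,174,0.063))"
```

```text
clock: 3.95
eef_pos: [658.4, 180.1, 63.7]
eef_rot: [0.0, 0.752, 0.66, 0.001]
contact_force: [-0.1, 0.4, 3.9]
gripper_width: 0.438
grasp_force: 59.7
clock: 4.7
eef_pos: [657.7, 179.9, 171.8]
eef_rot: [-0.0, 0.752, 0.66, -0.0]
contact_force: [0.4, -0.3, -0.4]
gripper_width: 0.438
grasp_force: 60.5
([-351.6, -148.8, -2.1], [-0.0, 0.0, -0.193])
```

```bash
python3 -m pendant '0 -350 -149 0 0 0 -0.193;0 -350 -149 0 0 0 -0.193;0 -350 -149 0 0 0 -0.193;0 -350 -149 0 0 0 -0.193;0 -350 -149 0 0 0 -0.193;0 -350 -149 0 0 0 -0.193;0 -350 -149 0 0 0 -0.193;0 -350 -149 0 0 0 -0.193;0 -350 -149 0 0 0 -0.193'
python3 -c "
from h import *
print(to(464.6,-148,64.5,0.063))"
```

```text
clock: 5.82
eef_pos: [464.9, -146.8, 171.5]
eef_rot: [-0.001, 0.684, 0.729, -0.0]
contact_force: [1.0, 1.2, -1.5]
gripper_width: 0.433
grasp_force: 60.6
([-1.3, -0.3, 107.0], [-0.001, -0.001, 0.001])
```

```bash
python3 -m pendant '0 -1 0 50 0 0 0;0 -1 0 90 0 0 0;0 -1 0 102 0 0 0;0 -1 0 105 0 0 0;0 -1 0 105 0 0 0;0 -1 0 107 0 0 0;0 -1 0 107 0 0 0'
```

```text
clock: 6.7
eef_pos: [465.0, -149.0, 65.9]
eef_rot: [0.0, 0.685, 0.729, 0.0]
contact_force: [0.3, -0.7, -1.6]
gripper_width: 0.437
grasp_force: 60.6
```

```bash
python3 -m pendant '0 0 0 1 0 0 0;0 0 0 1.5 0 0 0;0 0 0 1.5 0 0 0'; python3 -m pendant '0 0 0 1 0 0 0;0 0 0 1 0 0 0;0 0 0 1 0 0 0'
```

```text
clock: 7.08
eef_pos: [464.6, -148.8, 63.8]
eef_rot: [0.0, 0.685, 0.729, 0.0]
contact_force: [0.2, -0.5, -0.3]
gripper_width: 0.439
grasp_force: 60.6
clock: 7.45
eef_pos: [464.8, -149.0, 63.6]
eef_rot: [0.0, 0.684, 0.729, 0.0]
contact_force: [-1.3, 1.5, 6.0]
gripper_width: 0.437
grasp_force: 61.1
```

```bash
python3 -m pendant '0.6 0 0 0 0 0 0;0.6 0 0 0 0 0 0;1 0 0 0 0 0 0;1 0 0 0 0 0 0;1 0 0 -50 0 0 0;1 0 0 -110 0 0 0;1 0 0 -125 0 0 0;1 0 0 -125 0 0 0'
python3 w.py toy_tower 464.6 -149.4 .06 pics/w2.png
python3 -c "
from h import *
print(to(646.6,97.3,190,-0.13))"
```

```text
clock: 8.45
eef_pos: [465.2, -149.0, 188.4]
eef_rot: [0.001, 0.684, 0.729, 0.0]
contact_force: [0.1, 0.1, -0.7]
gripper_width: 1.002
grasp_force: 0.0
toy_tower [ 4.6687e+02 -1.5127e+02 -8.0000e-02] -0.947
([234.0, 197.5, -4.1], [-0.002, -0.001, 0.193])
```

View pics/w2.png

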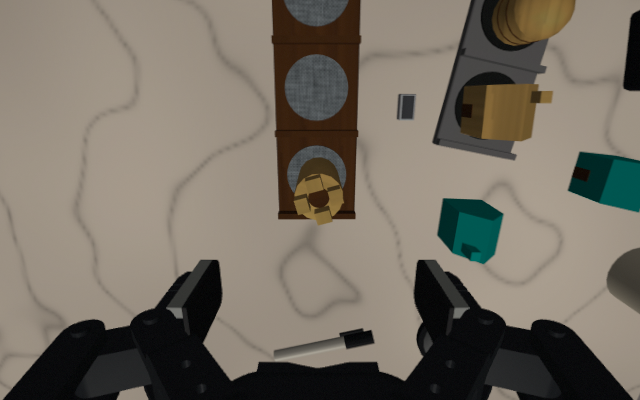

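The wrist view shows the tower upright in the right end bay, foot around (318,180) on the disc (centre about (316,175)). I'll check the discs' positions in this same camera.

```bash
python3 -c "
from h import *
C=cam('wrist'); im=cv2.imread('pics/w2.png')
m=((im[:,:,0]>75)&(im.mean(2)<140)).astype(np.uint8); m[:, :278]=0; m[:,356:]=0;m[131:]=0;m[:45]=0
c=max(cv2.findContours(cv2.morphologyEx(m,2,np.ones((5,5))),0,1)[0],key=cv2.contourArea);e=cv2.fitEllipse(c);print(e,ray(C,e[0],15))
d=np.array([[464.6,-149.4],[459.1,-65.3]])
for x,y in d: print(proj(C,[[x,y,15],[x-30,y,15],[x+30,y,15],[x,y+30,15]]).round())
"
```

```text
((316.07220458984375, 88.57810974121094), (55.73189163208008, 57.72533416748047), 158.4324493408203) [[457.72246623 -64.39693687  15.        ]]
[[318. 177.]
 [288. 175.]
 [347. 179.]
 [320. 147.]]
[[317.  90.]
 [286.  88.]
 [349.  92.]
 [320.  56.]]
```

```bash
cat > f.py <<'E'
from h import *
import sys
n,x,y,a=sys.argv[1],*map(float,sys.argv[2:5])
for c in ("top","scene"):
    C=cam(c); im=imaging.snapshot(c)
    if len(sys.argv)>5: cv2.imwrite(sys.argv[5].replace(".",c+"."),im[:,:,::-1])
    k0=mask(C,n,x,y,a); rs=[r["region"] for r in regions_of(n,c) if (r["region"]&k0).sum()>.3*k0.sum()]
    if not rs: print(c,"none"); continue
    f=lambda p:-(mask(C,n,*p)&rs[0]).sum()/(mask(C,n,*p)|rs[0]).sum()
    b=minimize(f,[x,y,a],method="Nelder-Mead",options=dict(initial_simplex=[[x+i,y+j,a+k] for i,j,k in((-8,-8,-.1),(8,-6,.1),(-6,9,0),(7,7,.2))]))
    print(c,b.x.round(2),round(b.fun,3))
E
python3 f.py toy_tower 464.6 -149.4 .06
```

```text
top [ 4.6725e+02 -1.5124e+02  1.2000e-01] -0.891
scene [ 4.6297e+02 -1.5249e+02  6.0000e-02] -0.906
```

```bash
python3 -m pendant '1 234 197.5 -4 0 0 0.193;1 234 197.5 -4 0 0 0.193;1 234 197.5 -4 0 0 0.193;1 234 197.5 -4 0 0 0.193;1 234 197.5 -4 0 0 0.193;1 234 197.5 -4 0 0 0.193;1 234 197.5 -4 0 0 0.193;1 234 197.5 -4 0 0 0.193'
python3 w.py toy_tree 646.6 97.3 0 
python3 -c "
from h import *
print(to(646.6,97.3,63,-0.13))"
```

```text
clock: 9.75
eef_pos: [646.6, 96.1, 192.3]
eef_rot: [0.0, 0.752, 0.659, 0.0]
contact_force: [0.4, -0.5, -1.0]
gripper_width: 1.003
grasp_force: 0.0
toy_tree [ 6.4549e+02  9.9590e+01 -1.6000e-01] -0.93
([1.2, -0.4, 129.7], [0.001, -0.0, -0.001])
```

```bash
python3 -m pendant '1 3 -1 50 0 0 0;1 3 -1 100 0 0 0;1 3 -1 129 0 0 0;1 3 -1 129 0 0 0;1 3 -1 129 0 0 0;0 3 -1 129 0 0 0;0 3 -1 129 0 0 0;0 3 -1 129 0 0 0;0 3 -1 129 0 0 0;0 3 -1 129 0 0 0'; python3 -m pendant '0 0 0 0 0 0 0;0 0 0 -3 0 0 0;0 0 0 -50 0 0 0;0 0 0 -110 0 0 0;0 0 0 -110 0 0 0;0 0 0 -110 0 0 0'
python3 -c "
from h import *
print(to(458.6,-64.9,174,0.063))"
```

```text
clock: 11.1
eef_pos: [646.8, 100.4, 63.7]
eef_rot: [0.0, 0.752, 0.66, 0.001]
contact_force: [-1.7, 1.2, 4.9]
gripper_width: 0.276
grasp_force: 58.3
clock: 11.85
eef_pos: [646.4, 100.2, 172.1]
eef_rot: [-0.0, 0.752, 0.66, -0.0]
contact_force: [1.1, 0.2, -1.7]
gripper_width: 0.281
grasp_force: 58.8
([-188.1, -164.8, -1.8], [-0.0, 0.0, -0.193])
```

```bash
python3 - <<'E'
from h import *
a=imaging.snapshot("wrist"); b=imaging.snapshot("scene")
o=np.vstack([a[100:400,120:520],cv2.resize(b[90:290,250:517],(400,300))]); cv2.imwrite("pics/w3.png",o[:,:,::-1])
E
```

```text
(no output)
```

View pics/w3.png

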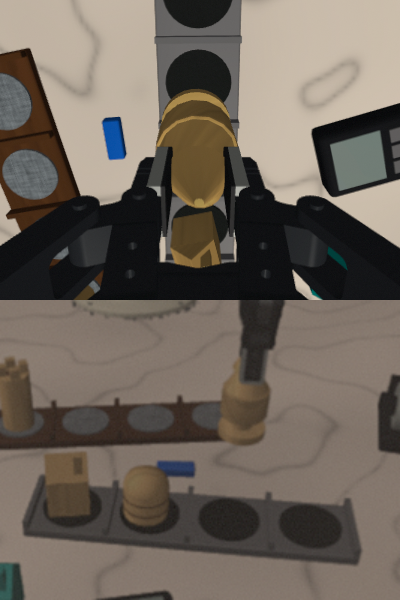

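```bash
python3 - <<'E'
from h import *
T=tool(); x,y,z=T[:3,3]; C=cam("scene"); im=imaging.snapshot("scene")
cv2.imwrite("pics/s4.png",cv2.resize(im[100:240,370:480],(660,840))[:600,:,::-1])
for h in (107,115,123,131): print(h,(proj(C,[[x,y,h],[x,y,h+50],[x,y,h+92],[x+22,y,h]])-[370,100]).round(1).tolist())
print("TCP,tip",(proj(C,[[x,y,z],[x,y,z-25]])-[370,100]).round(1).tolist())
for r in regions_of("toy_tree","scene"): print(r["rect"],r["confidence"])
E
```

```text
107 [[41.6, 86.2], [45.3, 56.7], [48.7, 29.5], [43.7, 95.4]]
115 [[42.1, 81.7], [45.9, 51.7], [49.4, 24.1], [44.3, 90.8]]
123 [[42.7, 77.1], [46.6, 46.7], [50.1, 18.5], [44.9, 86.1]]
131 [[43.3, 72.5], [47.2, 41.5], [50.8, 12.9], [45.5, 81.4]]
TCP,tip [[46.4, 48.0], [44.4, 63.6]]
[413.2, 156.1, 36.1, 61.6] 0.91
```

View pics/s4.png

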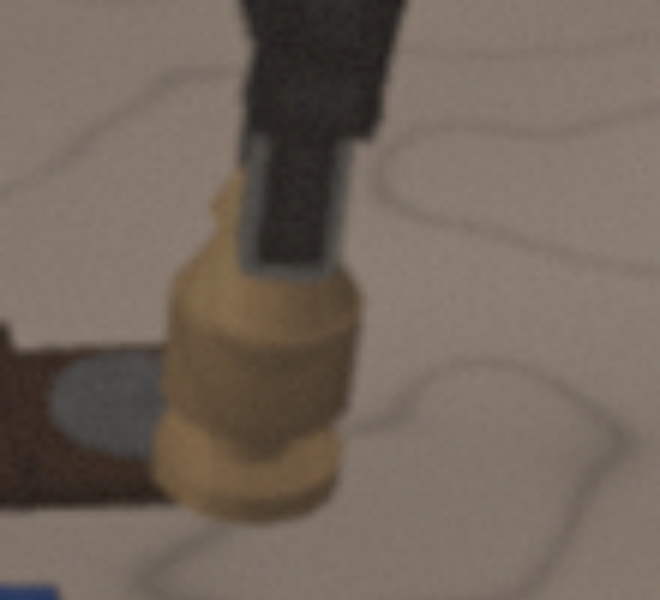

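The tree is held on its cones, not on the tier. The tips sit near z=-1 in the tool frame at this opening, about 25 mm shorter than the figure given, and this shows in both the wrist and the scene view. I'll set it back on its pad and regrip about 21 mm lower, since the gripper body has room.

```bash
python3 -m pendant '0 0 0 50 0 0 0;0 0 0 95 0 0 0;0 0 0 103 0 0 0;0 0 0 106 0 0 0;0 0 0 106 0 0 0';  python3 -m pendant '0 0 0 1 0 0 0;0 0 0 2 0 0 0;0 0 0 2 0 0 0'
```

```text
clock: 12.68
eef_pos: [647.3, 100.4, 68.7]
eef_rot: [0.001, 0.752, 0.66, 0.001]
contact_force: [0.5, -0.1, -0.1]
gripper_width: 0.277
grasp_force: 58.9
clock: 13.05
eef_pos: [646.5, 100.2, 65.0]
eef_rot: [0.0, 0.752, 0.66, 0.0]
contact_force: [-0.3, 0.5, -0.1]
gripper_width: 0.281
grasp_force: 58.9
```

```bash
python3 -m pendant '0 0 0 1 0 0 0;0 0 0 1 0 0 0;0 0 0 1 0 0 0';  python3 -m pendant '0 0 0 1 0 0 0;0 0 0 1 0 0 0;0 0 0 1 0 0 0'
```

```text
clock: 13.42
eef_pos: [646.5, 100.2, 63.8]
eef_rot: [0.0, 0.752, 0.66, 0.0]
contact_force: [-0.8, -0.8, 0.2]
gripper_width: 0.279
grasp_force: 58.9
clock: 13.8
eef_pos: [646.6, 100.3, 63.8]
eef_rot: [0.0, 0.752, 0.66, 0.0]
contact_force: [-2.0, -1.6, 6.3]
gripper_width: 0.276
grasp_force: 59.5
```

```bash
python3 -m pendant '0.5 0 0 0 0 0 0;0.7 0 0 0 0 0 0;1 0 0 0 0 0 0;1 0 0 0 0 0 0;1 0 0 0 0 0 0;1 0 0 8 0 0 0;1 0 0 14 0 0 0;1 0 0 20 0 0 0;1 0 0 20 0 0 0'; python3 -m pendant '0 0 0 0 0 0 0;0 0 0 0 0 0 0;0 0 0 0 0 0 0;0 0 0 0 0 0 0;0 0 0 0 0 0 0'
```

```text
clock: 14.92
eef_pos: [646.0, 100.2, 42.0]
eef_rot: [-0.0, 0.752, 0.66, -0.0]
contact_force: [0.1, 0.1, 0.8]
gripper_width: 1.003
grasp_force: 0.0
clock: 15.55
eef_pos: [646.7, 100.3, 43.7]
eef_rot: [0.0, 0.752, 0.66, 0.0]
contact_force: [-2.3, 0.5, 4.9]
gripper_width: 0.477
grasp_force: 59.8
```

Width 0.477 means 44 mm, so it is on the tier. Lift and carry.

```bash
python3 -m pendant '0 0 0 -3 0 0 0;0 0 0 -50 0 0 0;0 0 0 -110 0 0 0;0 0 0 -115 0 0 0;0 0 0 -115 0 0 0'
python3 -c "
from h import *
print(to(458.6,-64.5,158,0.063))"; python3 w.py toy_hive 638.5 8 0
```

```text
clock: 16.18
eef_pos: [646.6, 100.3, 157.7]
eef_rot: [0.0, 0.752, 0.66, 0.0]
contact_force: [-0.7, 0.6, -2.1]
gripper_width: 0.475
grasp_force: 60.7
([-187.8, -165.1, -0.4], [0.0, -0.0, -0.193])
none
```

```bash
python3 -m pendant '0 -188 -165 0 0 0 -0.193;0 -188 -165 0 0 0 -0.193;0 -188 -165 0 0 0 -0.193;0 -188 -165 0 0 0 -0.193;0 -188 -165 0 0 0 -0.193;0 -188 -165 0 0 0 -0.193;0 -188 -165 0 0 0 -0.193'
python3 -c "
from h import *
print(to(458.6,-64.5,45,0.063))"
```

```text
clock: 17.15
eef_pos: [458.9, -64.2, 157.0]
eef_rot: [-0.001, 0.684, 0.729, -0.0]
contact_force: [-0.1, -0.0, -0.3]
gripper_width: 0.473
grasp_force: 60.9
([-0.4, -0.2, 112.0], [-0.001, -0.0, 0.001])
```

```bash
python3 -m pendant '0 0 0 50 0 0 0;0 0 0 95 0 0 0;0 0 0 107 0 0 0;0 0 0 110 0 0 0;0 0 0 111 0 0 0;0 0 0 112 0 0 0;0 0 0 112 0 0 0'; python3 -m pendant '0 0 0 1 0 0 0;0 0 0 2 0 0 0;0 0 0 2 0 0 0'
```

```text
clock: 18.02
eef_pos: [458.9, -64.9, 46.5]
eef_rot: [0.0, 0.685, 0.729, 0.0]
contact_force: [-0.0, -0.3, -0.2]
gripper_width: 0.474
grasp_force: 60.9
clock: 18.4
eef_pos: [458.4, -64.8, 43.8]
eef_rot: [0.0, 0.685, 0.729, -0.0]
contact_force: [0.2, -0.3, -1.4]
gripper_width: 0.467
grasp_force: 61.0
```

```bash
python3 -m pendant '0 0 0 1 0 0 0;0 0 0 1 0 0 0;0 0 0 1 0 0 0'
```

```text
clock: 18.77
eef_pos: [458.5, -64.8, 43.6]
eef_rot: [0.0, 0.684, 0.729, 0.0]
contact_force: [-3.9, 0.3, 7.0]
gripper_width: 0.472
grasp_force: 61.9
```

```bash
python3 -m pendant '0.6 0 0 0 0 0 0;0.7 0 0 0 0 0 0;1 0 0 0 0 0 0;1 0 0 0 0 0 0;1 0 0 0 0 0 0;1 0 0 -50 0 0 0;1 0 0 -110 0 0 0;1 0 0 -145 0 0 0;1 0 0 -145 0 0 0'
python3 w.py toy_tree 458.6 -64.5 .06
python3 -c "
from h import *
print(to(638.5,8.2,190,-0.13))"
```

```text
clock: 19.9
eef_pos: [459.7, -64.9, 190.6]
eef_rot: [0.002, 0.684, 0.729, 0.001]
contact_force: [-0.6, -0.2, -0.9]
gripper_width: 0.998
grasp_force: 0.0
toy_tree [ 4.5854e+02 -6.5840e+01  2.9000e-01] -0.963
([61.5, 184.3, -2.7], [-0.0, -0.0, 0.193])
```

```bash
python3 -m pendant '1 61.5 184.3 -2 0 0 0.193;1 61.5 184.3 -2 0 0 0.193;1 61.5 184.3 -2 0 0 0.193;1 61.5 184.3 -2 0 0 0.193;1 61.5 184.3 -2 0 0 0.193;1 61.5 184.3 -2 0 0 0.193'
python3 w.py toy_hive 638.5 8.2 0 pics/w5.png
python3 -c "
from h import *
print(to(638.5,8.2,28,-0.13))"
```

```text
clock: 20.75
eef_pos: [637.5, 7.7, 190.3]
eef_rot: [0.0, 0.752, 0.659, 0.0]
contact_force: [-0.0, -0.2, 0.8]
gripper_width: 1.001
grasp_force: 0.0
toy_hive [6.3673e+02 9.8000e+00 2.3000e-01] -0.973
([0.7, 0.5, 163.0], [0.001, -0.0, -0.001])
```

View pics/w5.png

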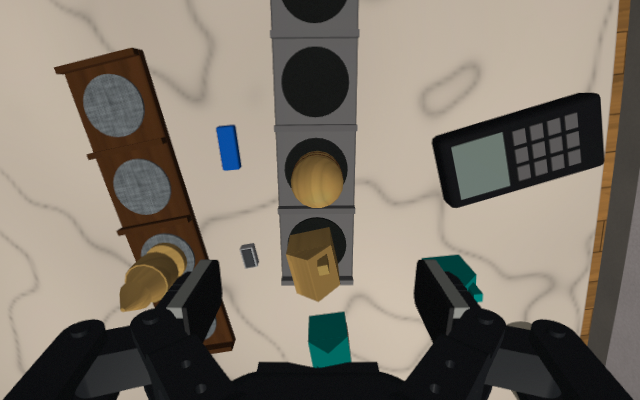

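The wrist view shows the hive at (318,178), centred between the fingers, and the house at (315,265). The tree stands on its disc at (165,255). Descending on the hive.

```bash
python3 -m pendant '1 1.7 0 60 0 0 0;1 1.7 0 120 0 0 0;1 1.7 0 150 0 0 0;1 1.7 0 156 0 0 0;1 1.7 0 162 0 0 0;1 1.7 0 162 0 0 0;1 1.7 0 162 0 0 0'; python3 -m pendant '0 0 0 0 0 0 0;0 0 0 0 0 0 0;0 0 0 0 0 0 0;0 0 0 0 0 0 0'
```

```text
clock: 21.72
eef_pos: [639.4, 9.9, 29.2]
eef_rot: [0.001, 0.752, 0.66, 0.001]
contact_force: [0.3, 0.5, 0.7]
gripper_width: 1.0
grasp_force: 0.0
clock: 22.22
eef_pos: [639.2, 9.9, 28.6]
eef_rot: [0.0, 0.752, 0.66, 0.001]
contact_force: [-1.1, 0.2, 5.5]
gripper_width: 0.533
grasp_force: 61.7
```

```bash
python3 -m pendant '0 0 0 -3 0 0 0;0 0 0 -50 0 0 0;0 0 0 -110 0 0 0;0 0 0 -115 0 0 0;0 0 0 -115 0 0 0'
python3 -c "
from h import *
print(to(453.2,19.2,143,0.063))"
```

```text
clock: 22.85
eef_pos: [638.8, 9.9, 142.6]
eef_rot: [0.0, 0.752, 0.66, 0.0]
contact_force: [0.8, 0.4, -1.5]
gripper_width: 0.532
grasp_force: 61.5
([-14.8, -185.3, -0.4], [0.0, -0.0, -0.193])
```

```bash
python3 -m pendant '0 -15 -185 0 0 0 -0.193;0 -15 -185 0 0 0 -0.193;0 -15 -185 0 0 0 -0.193;0 -15 -185 0 0 0 -0.193;0 -15 -185 0 0 0 -0.193;0 -15 -185 0 0 0 -0.193'
python3 -c "
from h import *
print(to(453.2,19.2,30,0.063))"
```

```text
clock: 23.6
eef_pos: [454.1, 19.0, 142.0]
eef_rot: [-0.0, 0.685, 0.729, -0.0]
contact_force: [0.7, 0.4, -0.4]
gripper_width: 0.531
grasp_force: 61.6
([0.3, -0.7, 112.0], [-0.001, 0.0, -0.0])
```

```bash
python3 -m pendant '0 0 -0.7 50 0 0 0;0 0 -0.7 95 0 0 0;0 0 -0.7 107 0 0 0;0 0 -0.7 110 0 0 0;0 0 -0.7 111 0 0 0;0 0 -0.7 112 0 0 0;0 0 -0.7 112 0 0 0'; python3 -m pendant '0 0 0 1 0 0 0;0 0 0 2 0 0 0;0 0 0 2 0 0 0'; python3 -m pendant '0 0 0 1 0 0 0;0 0 0 1 0 0 0;0 0 0 1 0 0 0'
```

```text
clock: 24.48
eef_pos: [453.1, 19.0, 31.5]
eef_rot: [0.0, 0.684, 0.729, 0.0]
contact_force: [0.6, -0.4, -0.9]
gripper_width: 0.531
grasp_force: 61.7
clock: 24.85
eef_pos: [452.6, 19.0, 28.7]
eef_rot: [-0.0, 0.684, 0.729, -0.0]
contact_force: [-0.1, 0.2, -0.6]
gripper_width: 0.531
grasp_force: 61.7
clock: 25.22
eef_pos: [452.6, 19.0, 28.5]
eef_rot: [0.0, 0.684, 0.729, 0.0]
contact_force: [-3.2, -0.3, 6.7]
gripper_width: 0.53
grasp_force: 62.6
```

```bash
python3 -m pendant '0.65 0 0 0 0 0 0;0.75 0 0 0 0 0 0;1 0 0 0 0 0 0;1 0 0 0 0 0 0;1 0 0 0 0 0 0;1 0 0 -50 0 0 0;1 0 0 -110 0 0 0;1 0 0 -162 0 0 0;1 0 0 -162 0 0 0'
python3 w.py toy_hive 453 18.5 .06
python3 -c "
from h import *
print(to(624.4,-74,190,-0.13))"
```

```text
clock: 26.35
eef_pos: [454.3, 19.0, 194.0]
eef_rot: [0.002, 0.684, 0.729, 0.002]
contact_force: [-0.2, -0.1, -1.0]
gripper_width: 1.002
grasp_force: 0.0
toy_hive [ 4.5302e+02  1.8870e+01 -9.0000e-02] -0.958
([-103.6, 165.4, -0.1], [0.001, -0.0, 0.193])
```

```bash
python3 -m pendant '1 -103.6 165.4 0 0 0 0.193;1 -103.6 165.4 0 0 0 0.193;1 -103.6 165.4 0 0 0 0.193;1 -103.6 165.4 0 0 0 0.193;1 -103.6 165.4 0 0 0 0.193;1 -103.6 165.4 0 0 0 0.193'
python3 w.py toy_house 624.4 -74 0.1 pics/w6.png
python3 -c "
from h import *
print(to(624.4,-74,35,-0.13))
C=cam('wrist');im=cv2.imread('pics/w6.png')
for a,col in ((.09,(0,0,255)),):
  for zz in (15,61):
    P=np.array([[22,22,0],[22,-22,0],[-22,-22,0],[-22,22,0]])@R.from_euler('z',a).as_matrix().T+[624.4,-74.2,zz]
    cv2.polylines(im,[proj(C,P).round().astype(int)],True,col,1)
cv2.imwrite('pics/w6o.png',cv2.resize(im[100:260,220:420],(750,600)))
"
```

```text
clock: 27.2
eef_pos: [623.2, -73.3, 190.3]
eef_rot: [0.0, 0.751, 0.66, 0.0]
contact_force: [0.2, -0.3, 0.0]
gripper_width: 0.999
grasp_force: 0.0
toy_house [ 6.2269e+02 -7.4050e+01  1.2000e-01] -0.907
([-0.6, 0.8, 155.9], [0.001, -0.0, 0.001])
```

View pics/w6o.png

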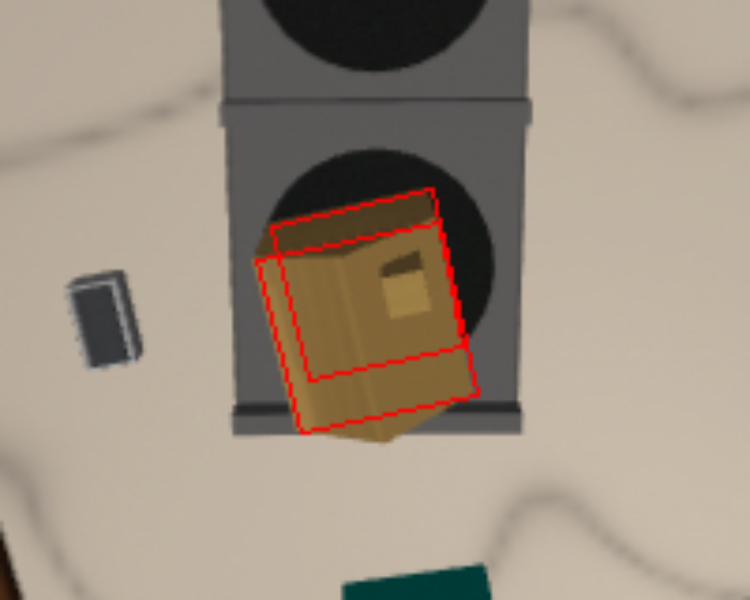

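The overlay fits: house at about (624,-74), yaw about 0.10. Turn the fingers to 0.10 and descend.

```bash
python3 -m pendant '1 -0.5 0.5 20 0 0 -0.23;1 -0.5 0.5 60 0 0 -0.23;1 -0.5 0.5 110 0 0 -0.23;1 -0.5 0.5 145 0 0 -0.23;1 -0.5 0.5 155 0 0 -0.23;1 -0.5 0.5 160 0 0 -0.23;1 -0.5 0.5 160 0 0 -0.23;1 -0.5 0.5 160 0 0 -0.23'; python3 -m pendant '0 0 0 0 0 0 0;0 0 0 0 0 0 0;0 0 0 0 0 0 0;0 0 0 0 0 0 0;0 0 0 0 0 0 0'
```

```text
clock: 28.3
eef_pos: [625.5, -74.6, 31.3]
eef_rot: [0.001, 0.671, 0.742, 0.001]
contact_force: [0.0, -0.5, -0.0]
gripper_width: 1.0
grasp_force: 0.0
clock: 28.92
eef_pos: [625.0, -74.7, 30.3]
eef_rot: [0.0, 0.671, 0.742, 0.0]
contact_force: [-0.5, -0.9, 4.9]
gripper_width: 0.499
grasp_force: 62.8
```

```bash
python3 -m pendant '0 0 0 -3 0 0 0;0 0 0 -50 0 0 0;0 0 0 -110 0 0 0;0 0 0 -115 0 0 0;0 0 0 -115 0 0 0'
python3 -c "
from h import *
print(to(448.2,102.5,145,0.063))"
```

```text
clock: 29.55
eef_pos: [624.7, -74.6, 144.5]
eef_rot: [-0.0, 0.671, 0.742, -0.0]
contact_force: [0.2, 0.4, -0.9]
gripper_width: 0.494
grasp_force: 62.2
([193.8, -158.0, -0.5], [-0.0, -0.0, 0.037])
```

```bash
python3 -m pendant '0 194 -158 0 0 0 0.037;0 194 -158 0 0 0 0.037;0 194 -158 0 0 0 0.037;0 194 -158 0 0 0 0.037;0 194 -158 0 0 0 0.037;0 194 -158 0 0 0 0.037;0 194 -158 0 0 0 0.037'
python3 -c "
from h import *
print(to(448.2,102.5,32,0.063))"
```

```text
clock: 30.42
eef_pos: [448.4, 102.0, 143.9]
eef_rot: [-0.0, 0.685, 0.729, -0.001]
contact_force: [0.8, 1.1, -0.6]
gripper_width: 0.497
grasp_force: 62.2
([0.6, -0.0, 111.9], [-0.001, 0.0, -0.001])
```

```bash
python3 -m pendant '0 0 0 50 0 0 0;0 0 0 95 0 0 0;0 0 0 107 0 0 0;0 0 0 110 0 0 0;0 0 0 111 0 0 0;0 0 0 112 0 0 0;0 0 0 112 0 0 0'; python3 -m pendant '0 0 0 1 0 0 0;0 0 0 2 0 0 0;0 0 0 2 0 0 0'; python3 -m pendant '0 0 0 1 0 0 0;0 0 0 1 0 0 0;0 0 0 1 0 0 0'
```

```text
clock: 31.3
eef_pos: [448.5, 102.8, 33.5]
eef_rot: [0.0, 0.684, 0.729, 0.0]
contact_force: [0.5, 0.4, -0.2]
gripper_width: 0.499
grasp_force: 62.1
clock: 31.68
eef_pos: [448.0, 102.7, 30.7]
eef_rot: [-0.0, 0.684, 0.729, -0.0]
contact_force: [-0.4, 0.1, -0.8]
gripper_width: 0.498
grasp_force: 62.1
clock: 32.05
eef_pos: [448.1, 102.7, 30.3]
eef_rot: [0.0, 0.685, 0.729, 0.0]
contact_force: [-2.5, -0.9, 5.1]
gripper_width: 0.496
grasp_force: 62.8
```

Touched down with 5 N. Release, rise, and go back to see the whole row.

```bash
python3 -m pendant '0.65 0 0 0 0 0 0;0.75 0 0 0 0 0 0;1 0 0 0 0 0 0;1 0 0 0 0 0 0;1 0 0 0 0 0 0;1 0 0 -50 0 0 0;1 0 0 -110 0 0 0;1 0 0 -165 0 0 0;1 0 0 -165 0 0 0;1 0 0 -165 0 0 0'
python3 w.py toy_house 448.2 102.5 .06
python3 -m pendant '1 180 0 -40 0 0 0;1 180 0 -40 0 0 0;1 180 0 -40 0 0 0;1 180 0 -40 0 0 0;1 180 0 -40 0 0 0'
python3 f.py toy_tower 464.6 -149.4 .06 pics/end.png
python3 -c "
import cv2,numpy as np
a=cv2.imread('pics/endtop.png')[240:350,190:450];b=cv2.imread('pics/endscene.png')[120:230,200:460]
cv2.imwrite('pics/endv.png',cv2.resize(np.vstack([a,b]),(700,592),interpolation=2))"
```

```text
clock: 33.3
eef_pos: [448.0, 102.7, 194.2]
eef_rot: [-0.0, 0.684, 0.729, -0.0]
contact_force: [0.3, -0.8, -1.2]
gripper_width: 0.998
grasp_force: 0.0
toy_house [4.4860e+02 1.0334e+02 1.1000e-01] -0.903
clock: 34.02
eef_pos: [436.3, 282.0, 233.5]
eef_rot: [-0.0, 0.684, 0.729, -0.001]
contact_force: [0.6, 0.3, 0.3]
gripper_width: 1.002
grasp_force: 0.0
top [ 4.6708e+02 -1.5116e+02  1.3000e-01] -0.896
scene none
```

View pics/endv.png

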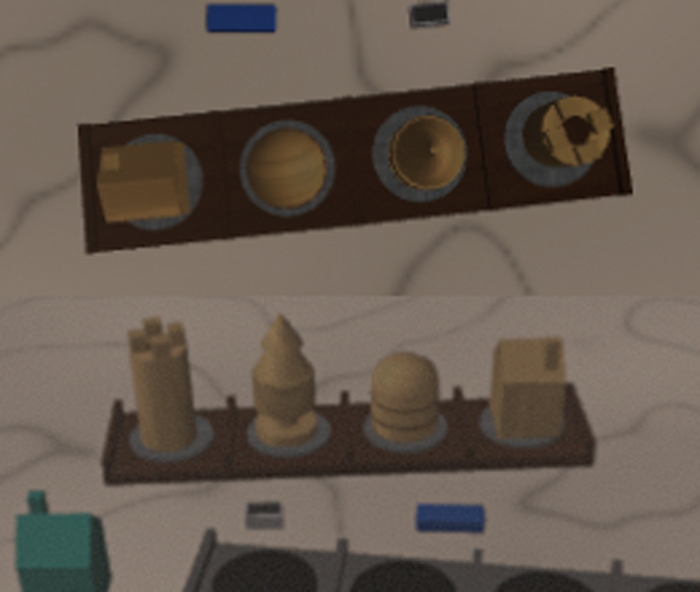

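The top and scene views show the row, from our left, as house, hive, tree, tower. All four stand upright on their discs within about 3 mm, and the tray is empty. The arm is clear.

```bash
python3 -c "
from rig import arm
print(arm.job_done())"
```

```text
the job is handed in; nothing more can be done
None
```

The job is handed in: from our left, house, hive, tree and tower stand upright in the display rack in reverse order, each within about 3 mm of its disc's centre. It took about 34 s; the tree was first gripped too high, so I set it back on its pad and regripped it.

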